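# Set the margin wheel of a binding machine to the tall pin

### The arm

A 7-joint arm with a two-finger parallel gripper is mounted at the origin on the work surface. World frame = base frame: x ahead of the robot, y to its left, z up, the work surface at z = 0. Lengths are in mm, angles in rad, forces in N, time in s.
With the tool pointing down it reaches from about 350 to 900 mm from the base axis. Payload 19.9 kg.
Tool frame: the origin (TCP) lies at the very end of the fingers, on their centre line; the grasp point (between the pads) lies 19 mm behind it (grasp_offset is the distance from the TCP to the grasp point, in mm); x points along the fingers, y is the direction in which the jaws open and shut, and the axes are right-handed (so a half turn about x gives the same grasp; the last joint's range is limited). The gripper opens to 94 mm and grips with 3 to 60 N. Pads are 16 mm wide; open, the fingers measure 119 mm over their backs; the gripper's body (75 mm by 177 mm) begins 78 mm behind the grasp point.
Start: joints at [1.204, 0.417, -0.01, 1.614, 0.005, 1.111, -0.053], TCP at [200.035, -592.102, 205.425] pointing down, gripper open.
Joint ranges: [-2.81, 2.81], [-0.39, 2.02], [-1.27, 1.25], [0.06, 2.57], [-1.19, 4.33], [0.19, 2], [-2.82, 2.82]. Speed limits (rad/s): [1.89, 1.89, 2.39, 2.39, 3.01, 3.01, 3.01].

### API

Orientations are given as a unit quaternion [w, x, y, z].
In Python, from workcell import * gives the robot as it stands. The module is installed in compiled form; this text tells all that it offers.
- The arm moves only by the tool step_arm, never from a script. Its argument "increments" is one flat list of numbers, 7 for each row, row after row: the turn, a rotation vector about the tool's x, y, z in degrees, then the shift along the tool's x, y, z in mm, then the finger opening in mm, from 0 to 94. In form: [rx, ry, rz, x, y, z, hand, rx, ry, rz, x, y, z, hand, ...]. A call has 1 to 5 rows; each row is the pose to reach, as a shift and turn from the pose commanded when the call began, along the tool's axes at that moment; what a row does not reach only later rows make up. A row lasts 1/12 s, in which the tool goes at most 41.7 mm and 7.16 degrees, less where a joint would pass 70% of its speed; a pose out of reach is approached as far as the arm can. A call with a gripper value outside its range is refused whole. The fingers move at their own pace and stop on an object; the grip force is fixed at half the most. Time passes only in rows, so rows that repeat a pose let the fingers close. It gives the time, the measured TCP pose, the force and the opening at its end, in the units of the state.
- observe(): the state, without advancing time (a new reading comes with each control period).
- camera(name): name is "side" or "top"; returns the picture (420x560x3 uint8, red, green, blue); there is no depth.
- calibration(name): a dict with "camera_matrix" (3x3 intrinsics, pixels), "view" (4x4, takes a point from world to camera coordinates). Camera axes: x right, y up, looking along -z (the intrinsics and any distortion apply to the point x, -y, -z); pixel columns grow to the right and rows downward; lengths in mm; the calibration is good to about 2 mm. A picture is of the moment at which its call begins. calibration takes no time and is no camera call.
- finish_job(): hands the job in, once; it reports no verdict.
The state is a dict: "time": time; "joints": joint angles; "qd": joint speeds; "tau": joint torques, N m; "ee_pos": TCP position; "tcp_rot": TCP orientation; "contact_force": force on the tool from outside, world axes, zero at the start; "wrist_torque": the same for the moment, N m; "finger_gap": finger opening in mm.
Only numpy, scipy, OpenCV 4.12 (cv2) and the standard library are available. Lean on these libraries where they do the work, as an engineer would, in place of code of your own. Each camera call takes 0.05 s, during which the arm holds its last target.

### The job

On the binding machine, turn the larger of the two wheels by its upright grip bar until the pointer on its far rim points straight at the taller of the two steel pins standing behind it, so the machine is set for the thick reports. Then let go, and leave the smaller wheel as it is.

Things in the scene. Friction and masses are not known exactly. Their poses are not given: they have to be found in the camera images.
- wheel_grip (a point): Larger wheel: level aluminium disc, 100 mm dia, on a white fixed machine's deck, 100 mm above the desk. Upright axis, turns 86 deg either side of straight back, friction 0.08 N m, stays put. Black grip bar across its centre: 60 long, 12 thick, 34 mm high, top 50, foot 16 mm above the deck. This point: on the axis in the bar, 10 mm under its top. Its x: along bar to pointer.
- wheel_pointer (a point): Tip of the larger wheel's black pointer: a tooth 8 mm wide that sticks out over the rim on the side away from the robot, in line with the grip bar. The tip is 62 mm from the wheel's axis, 17.5 mm above the deck. Its frame turns with the wheel: x outward along the pointer, y to the left of that, z up.
- tall_pin: Taller of two fixed upright steel pins: 12 mm dia, 50 mm high, on an 18 mm foot disc; origin at the centre of its foot on the deck, z up. It stands on a dark curved strip behind the larger wheel, 73 to 94 mm from the wheel's axis, 32 to 48 degrees left or right of straight back. The other pin, 15 mm high, stands on the other side.
- small_wheel_pointer (a point): Tip of the pointer of the smaller wheel, to be left alone: same make as the larger, disc 56 mm dia, grip bar 40 mm long, on the same deck, its axis 165 mm to the right of the larger wheel's as seen from the robot. The tip is 36 mm from its axis.

How it is judged (in metres and radians):
At the end, for the whole second after the job is handed in: The larger wheel's pointer points at the tall pin: the pin's centre lies within 14 mm (about 10 degrees) to either side of the pointer's line and outside its tip, and it stays so for a second with the wheel released (y of tall_pin in the frame of wheel_pointer between -0.014 and 0.014 m and x of tall_pin in the frame of wheel_pointer above 0 m); the robot touches nothing.
It fails at once if the smaller wheel is turned (its pointer tip moves more than 8 mm) (distance of small_wheel_pointer from where it was at the start of the episode above 0.008 m).
It also fails if it takes over 29 s, if anything falls off the work surface, if the arm or the gripper's body presses on something with over 40 N, if the wrist force passes 120 N, or if a joint passes its speed limit or range.

## Working session

There is one attempt and no reset: what is moved stays moved. The work goes in short steps, Python scripts to look and compute and a tool call to move; the robot and the scene stay as the last step left them, time stands still between calls to the robot, and variables do not carry over. Pictures are saved under pics/ and viewed, and the job is handed in when it is done.

Besides the shell and the picture viewer there is one more tool, called after ">>>" as a command line: name --argument value ..., lists and objects as JSON in quotes. step_arm: Moves the arm, as the interface text tells. Its arguments: {"type":"object","properties":{"increments":{"type":"array","items":{"type":"number"}}},"required":["increments"]}

```bash
mkdir -p pics; python3 - <<'E'
from workcell import *
import cv2
s=observe()
for k in s: print(k,s[k])
for n in("side","top"):
    im=camera(n); cv2.imwrite(f"pics/{n}0.png",im[:,:,::-1])
    c=calibration(n); print(n,c)
E
```

```text
time 0.0
joints [ 1.20351275  0.4180087  -0.0102882   1.61417126  0.00470833  1.11069105
 -0.05301763]
qd [-4.95367663e-04 -4.65411786e-04 -6.92891084e-04 -1.73749029e-04
  3.26906491e-05  2.45600432e-03 -7.90327773e-04]
tau [ 1.02577153e-03 -8.51258683e+01  6.39470704e-01 -4.25980568e+01
 -4.88501578e-02  1.86332938e-02  2.43817715e-05]
ee_pos [ 199.88774484 -591.7744297   204.80491097]
tcp_rot [-0.11423628 -0.69763865 -0.11509666  0.6978561 ]
contact_force [ 0.83023222  1.26855333 -0.43914753]
wrist_torque [ 0.01184011 -0.01924174 -0.01711827]
finger_gap 94.04724751265262
side {'camera_matrix': array([[452.36190087,   0.        , 286.06306237],
       [  0.        , 452.36190087, 209.74430601],
       [  0.        ,   0.        ,   1.        ]]), 'view': array([[ 9.88107028e-01, -1.53076740e-01,  1.45606444e-02,
        -5.76478535e+02],
       [ 7.81467633e-02,  5.81464686e-01,  8.09809794e-01,
        -1.88355962e+02],
       [-1.32429544e-01, -7.99040881e-01,  5.86511795e-01,
        -6.77538916e+02],
       [ 0.00000000e+00,  0.00000000e+00,  0.00000000e+00,
         1.00000000e+00]])}
top {'camera_matrix': array([[454.00691114,   0.        , 274.76924875],
       [  0.        , 454.00691114, 213.27401061],
       [  0.        ,   0.        ,   1.        ]]), 'view': array([[-6.72453755e-03, -9.99897320e-01, -1.26542717e-02,
         2.15103207e+01],
       [ 9.97629277e-01, -7.57491500e-03,  6.83991696e-02,
        -5.82835005e+02],
       [-6.84880013e-02, -1.21643191e-02,  9.97577778e-01,
        -8.04449620e+02],
       [ 0.00000000e+00,  0.00000000e+00,  0.00000000e+00,
         1.00000000e+00]])}
```

View pics/side0.png

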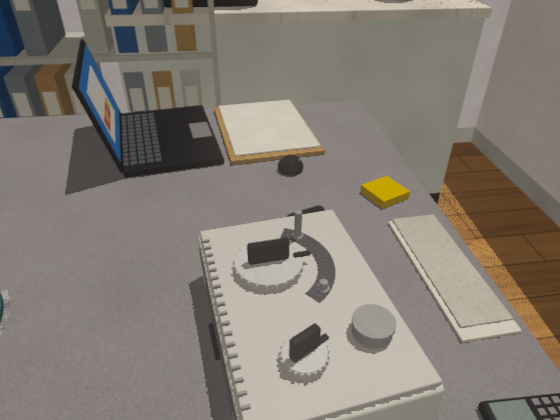

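View pics/top0.png

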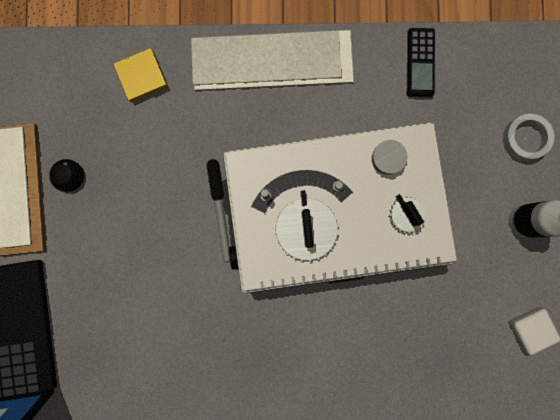

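The tall pin is on the left: top image about (265,195), side image about (298,222). The larger wheel is near (307,230) in the top image, with its pointer almost straight back. Next I'll zoom in to measure.

```bash
python3 - <<'E'
import cv2
a=cv2.imread("pics/top0.png")[150:280,220:380]; cv2.imwrite("pics/topz.png",cv2.resize(a,None,fx=4.5,fy=4.5,interpolation=cv2.INTER_CUBIC))
a=cv2.imread("pics/side0.png")[200:310,220:350]; cv2.imwrite("pics/sidez.png",cv2.resize(a,None,fx=5,fy=5,interpolation=cv2.INTER_CUBIC))
E
```

```text
(no output)
```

View pics/topz.png

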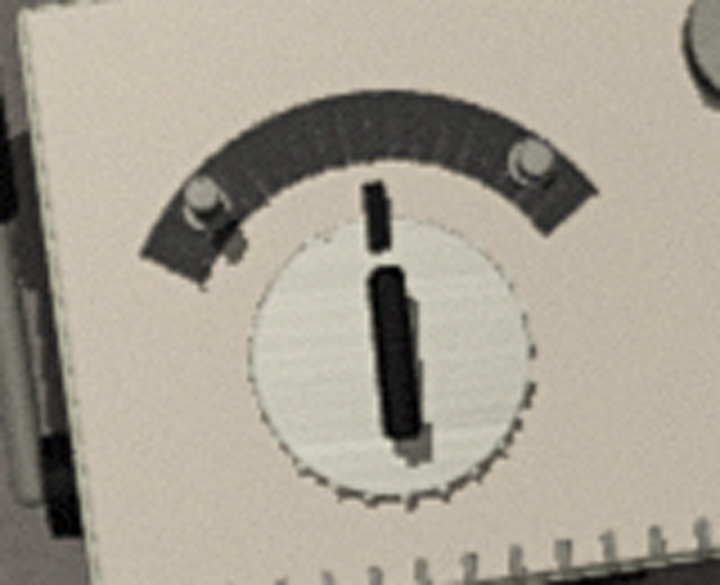

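View pics/sidez.png

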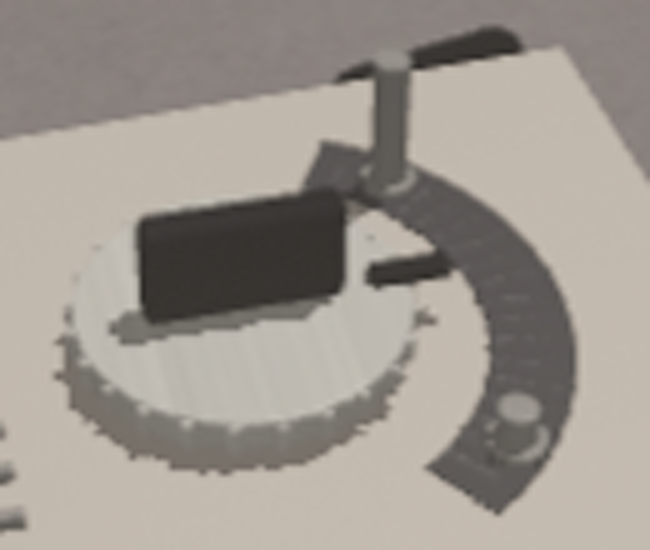

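```bash
cat > h.py <<'E'
import numpy as np
from workcell import *
def ray(n,u,v,z):
    c=calibration(n);K=c["camera_matrix"];V=c["view"];R=V[:3,:3];t=V[:3,3]
    d=np.linalg.solve(K,[u,v,1.0]);d=np.array([d[0],-d[1],-d[2]])
    o=-R.T@t;w=R.T@d
    return (o+w*(z-o[2])/w[2])
def top(u,v,z): return ray("top",220+u/4.5-.4,150+v/4.5-.4,z)
def side(u,v,z): return ray("side",220+u/5-.4,200+v/5-.4,z)
def proj(n,p):
    c=calibration(n);q=c["view"]@np.append(p,1.0);q=q[:3]*[1,-1,-1]
    k=c["camera_matrix"]@q;return k[:2]/k[2]
E
python3 - <<'E'
from h import *
np.set_printoptions(precision=1,suppress=True)
C=top(391,357,114);a=top(385,265,150);b=top(402,438,150);T=top(373,183,117.5)
P=top(206,190,150);F=top(207,204,101)
print("disc",C,"bar",a,b,(a+b)/2,"tip",T,"pin top",P,"foot",F)
sa=side(345,192,150);sb=side(140,218,150);print("side: bar top ends",sa,sb,(sa+sb)/2,"pintop",side(392,60,150),"foot",side(388,182,101),"tip",side(450,262,117.5))
ang=lambda v:np.degrees(np.arctan2(v[1],v[0]))
W=(a+b)/2
print(np.linalg.norm((T-C)[:2]),np.linalg.norm((a-b)[:2]),ang(T-C),ang(a-b),ang(F-C),ang(P-C),np.linalg.norm((F-C)[:2]))
# lever & small wheel
print("small",top(0,0,100),ray("top",407,215,114),ray("top",390,157,130),ray("top",214,180,100))
E
```

```text
disc [551.  -34.5 114. ] bar [581.  -30.8 150. ] [522.4 -35.8 150. ] [551.7 -33.3 150. ] tip [613.  -28.6 117.5] pin top [607.2  29.9 150. ] foot [607.7  31.2 101. ]
side: bar top ends [579.9 -31.8 150. ] [521.5 -35.2 150. ] [550.7 -33.5 150. ] pintop [604.2  28.9 150. ] foot [604.6  29.9 101. ] tip [612.3 -29.1 117.5]
62.280073975195926 58.880583356921974 5.439016050452146 4.9452897935520825 49.18351882526355 48.91644047564355 86.83212768299335
small [684.  107.1 100. ] [ 572.1 -195.7  114. ] [ 663.3 -166.9  130. ] [633.3 116.3 100. ]
```

```bash
cat >> h.py <<'E'
from scipy.spatial.transform import Rotation as Ro
def tool():
    s=observe();q=s["tcp_rot"];return s,Ro.from_quat([q[1],q[2],q[3],q[0]])
def want(p,bar_deg,flip=0):
    # tool x down, y perpendicular to bar
    s,R=tool();b=np.radians(bar_deg+90+180*flip)
    x=np.array([0,0,-1.]);y=np.array([np.cos(b),np.sin(b),0]);G=Ro.from_matrix(np.c_[x,y,np.cross(x,y)])
    return np.degrees((R.inv()*G).as_rotvec()), R.inv().apply(np.array(p)-s["ee_pos"])
E
python3 - <<'E'
from h import *
np.set_printoptions(precision=2,suppress=True)
s,R=tool();print(s["time"]);print(R.as_matrix())
for f in(0,1):print(want([551.3,-33.8,205],5,f))
E
```

```text
0.1
[[-0.    0.32 -0.95]
 [ 0.   -0.95 -0.32]
 [-1.   -0.    0.  ]]
(array([-166.33,   -0.09,    0.02]), array([   0.31, -416.18, -511.49]))
(array([13.67,  0.01,  0.06]), array([   0.31, -416.18, -511.49]))
```

>>> step_arm --increments '[2,0,0,0,-33,-40,60,4,0,0,0,-66,-80,60,6,0,0,0,-98,-120,60,8,0,0,0,-130,-160,60,10,0,0,0,-162,-200,60]'

```text
time: 0.52
ee_pos: [311.7, -414.0, 205.2]
tcp_rot: [-0.053, -0.705, -0.053, 0.705]
contact_force: [1.2, -0.6, 0.2]
finger_gap: 64.3
```

```bash
python3 - <<'E'
from h import *
np.set_printoptions(precision=2,suppress=True)
s,R=tool();print(s["time"],s["ee_pos"],s["finger_gap"],s["joints"]);print(want([551.3,-33.8,205],5,1))
E
```

```text
0.5167 [ 311.67 -414.    205.23] 64.3292328963292 [ 0.93  0.23 -0.07  1.88  0.02  1.04 -0.57]
(array([3.55, 0.02, 0.02]), array([   0.24, -340.33, -293.52]))
```

>>> step_arm --increments '[1,0,0,0,-28,-24,60,2,0,0,0,-56,-48,60,3,0,0,0,-84,-72,60,3,0,0,0,-112,-96,60,3,0,0,0,-140,-120,60]'

```text
time: 0.93
ee_pos: [409.2, -257.7, 205.4]
tcp_rot: [-0.035, -0.706, -0.035, 0.706]
contact_force: [0.3, -0.5, -0.3]
finger_gap: 60.4
```

>>> step_arm --increments '[0,0,0,0,-28,-24,60,0,0,0,0,-56,-48,60,0,0,0,0,-84,-72,60,0,0,0,0,-84,-72,60,0,0,0,0,-84,-72,60]'

```text
time: 1.35
ee_pos: [472.7, -167.0, 205.1]
tcp_rot: [-0.036, -0.706, -0.036, 0.706]
contact_force: [-0.8, -0.9, -0.5]
finger_gap: 59.9
```

```bash
python3 - <<'E'
from h import *
np.set_printoptions(precision=2,suppress=True)
s,R=tool();print(s["time"],s["ee_pos"],s["finger_gap"],s["joints"]);print(want([551.3,-33.8,205],5,1))
E
```

```text
1.35 [ 472.75 -166.96  205.14] 59.90585115216905 [ 0.53  0.21 -0.28  1.91  0.07  1.03 -1.25]
(array([0.87, 0.02, 0.04]), array([   0.19, -124.43,  -91.76]))
```

>>> step_arm --increments '[0.5,0,0,0,-30,-22,60,0.9,0,0,0,-60,-44,60,0.9,0,0,0,-90,-66,60,0.9,0,0,0,-124.4,-91.8,60,0.9,0,0,0,-124.4,-91.8,60]'

```text
time: 1.77
ee_pos: [553.2, -29.9, 205.4]
tcp_rot: [0.031, 0.707, 0.032, -0.706]
contact_force: [-0.7, 0.9, 0.2]
finger_gap: 59.9
```

>>> step_arm --increments '[0,0,0,0,0,0,60,0,0,0,0,0,0,60,0,0,0,0,0,0,60]'

```text
time: 2.02
ee_pos: [550.6, -37.8, 205.3]
tcp_rot: [-0.029, -0.706, -0.028, 0.707]
contact_force: [-0.6, -0.3, -0.2]
finger_gap: 59.9
```

```bash
python3 - <<'E'
from h import *
import cv2
np.set_printoptions(precision=2,suppress=True)
s,R=tool();print(s["time"],s["ee_pos"],s["finger_gap"],s["joints"]);print(want([551.3,-33.8,125],5,1))
ims=[]
for n in("side","top"):
    im=camera(n)[:,:,::-1].copy()
    ims.append(im)
a=cv2.resize(ims[0][110:330,170:390],(400,400));b=cv2.resize(ims[1][130:290,220:380],(400,400))
cv2.imwrite("pics/p1.png",np.hstack([a,b]))
E
```

```text
2.0167 [550.55 -37.76 205.29] 59.92263242403465 [ 0.31  0.31 -0.36  1.79  0.12  1.07 -1.58]
(array([-0.37,  0.04, -0.03]), array([80.29, -3.93, -1.12]))
```

View pics/p1.png

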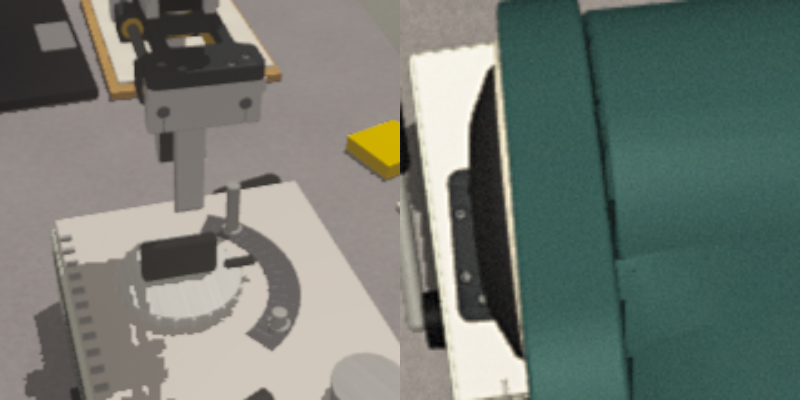

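The side view shows the gripper above the wheel with the fingers clear of the bar. The top view is blocked by the arm. I'll let it settle, then lower it.

>>> step_arm --increments '[0,0,0,0,0,0,60,0,0,0,0,0,0,60,0,0,0,0,0,0,60,0,0,0,0,0,0,60]'

```text
time: 2.45
ee_pos: [551.1, -36.1, 205.5]
tcp_rot: [0.029, 0.707, 0.029, -0.706]
contact_force: [-0.2, 0.7, 0.0]
finger_gap: 60.3
```

```bash
python3 - <<'E'
from h import *
np.set_printoptions(precision=2,suppress=True)
s,R=tool();print(s["time"],s["ee_pos"]);print(want([551.3,-33.8,125],5,1))
E
```

```text
2.45 [551.12 -36.09 205.5 ]
(array([-0.25, -0.  , -0.  ]), array([80.5 , -2.27, -0.36]))
```

>>> step_arm --increments '[0,0,0,16,-2.2,-0.4,60,0,0,0,32,-2.2,-0.4,60,0,0,0,48,-2.2,-0.4,60,0,0,0,64,-2.2,-0.4,60,0,0,0,78,-2.2,-0.4,60]'

```text
time: 2.87
ee_pos: [551.1, -33.6, 126.5]
tcp_rot: [-0.029, -0.706, -0.029, 0.707]
contact_force: [0.5, 0.2, 0.1]
finger_gap: 59.9
```

>>> step_arm --increments '[0,0,0,2,0,0,60,0,0,0,2,0,0,60,0,0,0,2,0,0,60,0,0,0,2,0,0,60]'

```text
time: 3.2
ee_pos: [551.9, -33.7, 126.4]
tcp_rot: [0.029, 0.707, 0.029, -0.706]
contact_force: [0.5, -0.2, 0.4]
finger_gap: 59.7
```

```bash
python3 - <<'E'
from h import *
import cv2
np.set_printoptions(precision=2,suppress=True)
s,R=tool();print(s["time"],s["ee_pos"],s["contact_force"]);print(want([551.3,-33.8,125],5,1))
im=camera("side")[:,:,::-1]
cv2.imwrite("pics/p2.png",cv2.resize(im[130:330,190:370],None,fx=3,fy=3))
E
```

```text
3.2 [551.92 -33.65 126.44] [ 0.51 -0.17  0.38]
(array([-0.23, -0.07, -0.01]), array([1.43, 0.09, 0.63]))
```

View pics/p2.png

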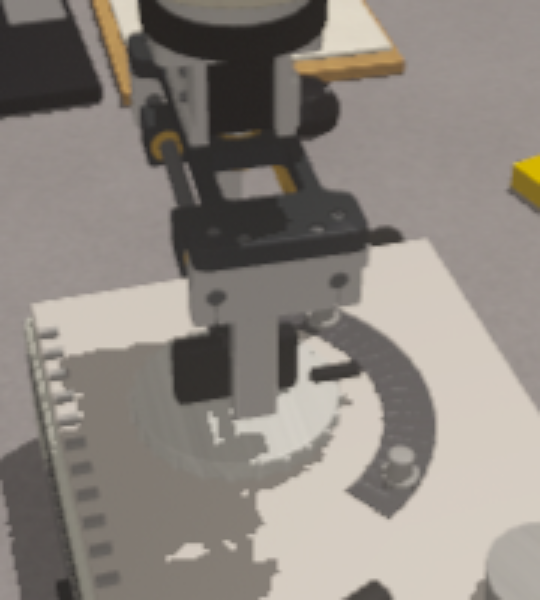

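The bar is between the fingers and roughly centred, so I'll close them.

>>> step_arm --increments '[0,0,0,0,0,0,4,0,0,0,0,0,0,4,0,0,0,0,0,0,4,0,0,0,0,0,0,4,0,0,0,0,0,0,4]'

```text
time: 3.67
ee_pos: [551.4, -33.7, 125.5]
tcp_rot: [-0.029, -0.706, -0.029, 0.707]
contact_force: [-0.2, -0.2, -0.3]
finger_gap: 30.2
```

>>> step_arm --increments '[0,0,0,0,0,0,4,0,0,0,0,0,0,4,0,0,0,0,0,0,4,0,0,0,0,0,0,4,0,0,0,0,0,0,4]'

```text
time: 4.08
ee_pos: [551.5, -34.8, 125.4]
tcp_rot: [0.029, 0.707, 0.029, -0.706]
contact_force: [0.3, -6.1, -0.1]
finger_gap: 11.9
```

Gripped at 11.9 mm, with a slight side force of 6 N. A counter-clockwise turn seen from above is negative about tool x.

>>> step_arm --increments '[-4,0,0,0,0,0,4,-8,0,0,0,0,0,4,-12,0,0,0,0,0,4,-16,0,0,0,0,0,4,-20,0,0,0,0,0,4]'

```text
time: 4.5
ee_pos: [551.4, -34.6, 125.4]
tcp_rot: [-0.153, -0.69, -0.152, 0.691]
contact_force: [-0.2, -4.8, 0.3]
finger_gap: 11.6
```

```bash
python3 - <<'E'
from h import *
np.set_printoptions(precision=2,suppress=True)
s,R=tool();print(s["time"],s["ee_pos"],s["contact_force"],s["wrist_torque"],s["finger_gap"],s["joints"]);print(want([551.3,-33.8,125],49.5,1))
E
```

```text
4.5 [551.38 -34.56 125.42] [-0.2  -4.76  0.26] [-0.99 -0.02 -0.1 ] 11.620833131840893 [ 0.34  0.41 -0.41  1.86  0.21  0.91 -1.31]
(array([-24.59,   0.03,  -0.03]), array([ 0.42, -0.72, -0.25]))
```

>>> step_arm --increments '[-5,0,0,0,0,0,4,-10,0,0,0,0,0,4,-15,0,0,0,0,0,4,-20,0,0,0,0,0,4,-24.5,0,0,0,0,0,4]'

```text
time: 4.92
ee_pos: [551.2, -34.3, 125.5]
tcp_rot: [-0.296, -0.642, -0.296, 0.642]
contact_force: [-1.4, -3.9, 1.7]
finger_gap: 11.9
```

>>> step_arm --increments '[0,0,0,0,0,0,4,0,0,0,0,0,0,4,0,0,0,0,0,0,4]'

```text
time: 5.17
ee_pos: [551.2, -34.3, 125.4]
tcp_rot: [-0.294, -0.643, -0.293, 0.644]
contact_force: [-3.3, -4.9, 3.0]
finger_gap: 12.2
```

```bash
python3 - <<'E'
from h import *
import cv2
np.set_printoptions(precision=2,suppress=True)
s,R=tool();print(s["time"],s["ee_pos"],s["contact_force"],s["wrist_torque"],s["finger_gap"]);print(want([551.3,-33.8,125],49.5,1))
im=camera("side")[:,:,::-1]
cv2.imwrite("pics/p3.png",cv2.resize(im[130:330,190:370],None,fx=3,fy=3))
E
```

```text
5.1667 [551.19 -34.26 125.39] [-3.29 -4.89  2.99] [-1.2   0.55  0.09] 12.189704665407417
(array([-0.43,  0.04, -0.  ]), array([ 0.39, -0.22, -0.42]))
```

View pics/p3.png

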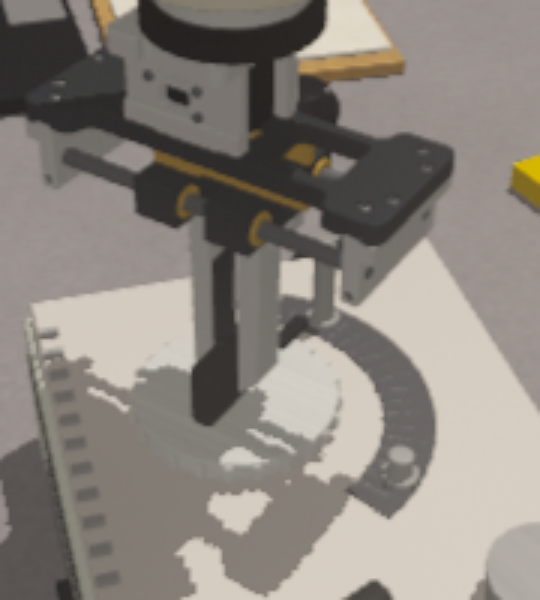

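The pointer tip now lies right in front of the tall pin's foot. I'll release and lift.

>>> step_arm --increments '[0,0,0,0,0,0,40,0,0,0,0,0,0,40,0,0,0,0,0,0,40,0,0,0,0,0,0,40,0,0,0,0,0,0,40]'

```text
time: 5.63
ee_pos: [551.4, -33.4, 125.5]
tcp_rot: [0.295, 0.643, 0.295, -0.643]
contact_force: [-0.4, -0.8, 0.5]
finger_gap: 39.1
```

>>> step_arm --increments '[0,0,0,-15,0,0,40,0,0,0,-35,0,0,40,0,0,0,-55,0,0,40,0,0,0,-75,0,0,40,0,0,0,-95,0,0,40]'

```text
time: 6.05
ee_pos: [551.3, -33.5, 221.4]
tcp_rot: [0.295, 0.643, 0.295, -0.643]
contact_force: [-0.3, -0.3, -0.1]
finger_gap: 40.2
```

```bash
python3 - <<'E'
from h import *
np.set_printoptions(precision=2,suppress=True)
s,R=tool();print(s["time"],s["ee_pos"],s["contact_force"],s["finger_gap"],s["joints"]);
print(R.inv().apply([-150,-200,0]))
E
```

```text
6.05 [551.29 -33.48 221.42] [-0.29 -0.27 -0.07] 40.18608828520864 [ 0.44  0.31 -0.54  1.76  0.18  1.11 -0.86]
[ -0.05  16.87 249.43]
```

>>> step_arm --increments '[0,0,0,0,3,36,40,0,0,0,0,6,72,40,0,0,0,0,9,108,40,0,0,0,0,12,144,40,0,0,0,0,15,180,40]'

```text
time: 6.47
ee_pos: [444.1, -180.9, 220.6]
tcp_rot: [0.295, 0.643, 0.295, -0.643]
contact_force: [1.3, 0.8, 0.4]
finger_gap: 39.9
```

>>> step_arm --increments '[0,0,0,0,15,30,40,0,0,0,0,30,60,40,0,0,0,0,45,80,40,0,0,0,0,45,80,40,0,0,0,0,45,80,40]'

```text
time: 6.88
ee_pos: [426.9, -270.7, 220.2]
tcp_rot: [-0.294, -0.643, -0.294, 0.643]
contact_force: [0.5, 0.3, 0.4]
finger_gap: 40.1
```

```bash
python3 - <<'E'
from h import *
import cv2
s=observe();print(s["time"],s["ee_pos"])
im=camera("top")[:,:,::-1]
cv2.imwrite("pics/t2.png",im)
im=im[150:280,220:380]
cv2.imwrite("pics/t2z.png",cv2.resize(im,None,fx=4.5,fy=4.5,interpolation=cv2.INTER_CUBIC))
im=camera("side")[:,:,::-1]; cv2.imwrite("pics/s2.png",im)
E
```

```text
6.8833 [ 426.85783571 -270.71133546  220.24454459]
```

View pics/t2z.png

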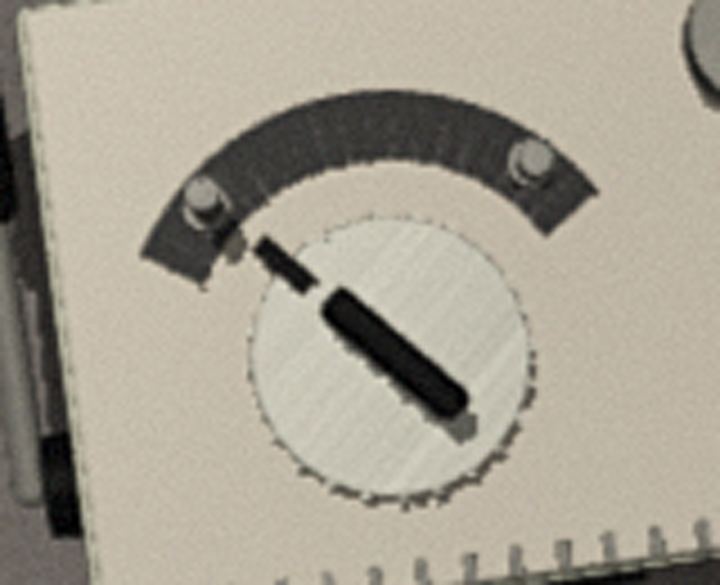

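View pics/s2.png

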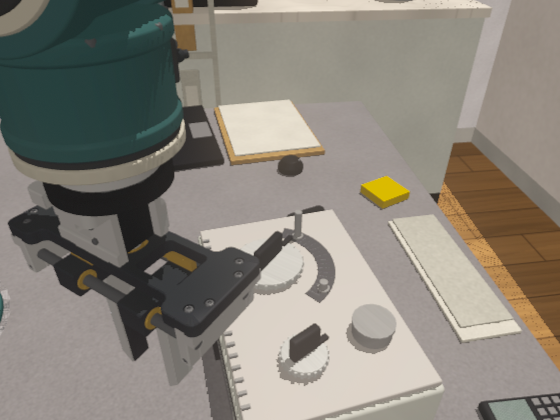

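The larger wheel's tip is at about (260,242) in the top crop, aimed at the tall pin at (207,204). The smaller wheel looks unchanged and the arm is clear. I'll check the offset in numbers.

```bash
python3 - <<'E'
from h import *
np.set_printoptions(precision=1,suppress=True)
T=top(260,242,117.5)[:2];F=(top(207,204,101)[:2])
a=top(338,299,150)[:2];b=top(455,406,150)[:2]
for C,n in((top(391,357,114)[:2],"disc"),(np.array([551.3,-33.8]),"est")):
    for d in(T-C,a-b):
        d=d/np.linalg.norm(d);r=F-T;print(n,np.degrees(np.arctan2(d[1],d[0])),"x",r@d,"y",d[0]*r[1]-d[1]*r[0])
import cv2
t0=cv2.imread("pics/top0.png");t2=cv2.imread("pics/t2.png")
# bar of small wheel: dark pixel centroid/orientation
for t in(t0,t2):
    m=(t[190:240,385:430].max(2)<40).astype(np.uint8);print(cv2.minAreaRect(cv2.findNonZero(m)),m.sum())
E
```

```text
disc 48.384966646563136 x 24.80534153160078 y 1.2101718568089854
disc 46.99902306481403 x 24.768814490033943 y 1.8097826335379832
est 48.17631848096494 x 24.80077010805738 y 1.3004947018955608
est 46.99902306481403 x 24.768814490033943 y 1.8097826335379832
((24.269662857055664, 19.331462860107422), (35.615928649902344, 11.341978073120117), 57.9946174621582) 322
((24.353933334350586, 19.466293334960938), (35.933929443359375, 11.341978073120117), 57.9946174621582) 322
```

The pin lies 1–2 mm off the pointer's line against an allowed 14 mm, and the small wheel has not moved. Handing in.

```bash
python3 -c "
from workcell import *
print(finish_job())"
```

```text
the job is handed in; nothing more can be done
None
```

I gripped the larger wheel's bar from above, turned it about 43° counter-clockwise towards the tall pin (the left one), released it and moved the arm clear. I handed the job in at about 7 s of the allowed 29 s.

- **Pointer:** in the last top picture the tall pin's centre is about 1–2 mm off the pointer's line (limit 14 mm). It lies about 25 mm beyond the tip.
- **Angle:** the pointer measured 48° and the bar 47°, against 49° for the pin and a commanded 49.5°. The difference is well within tolerance.
- **Smaller wheel:** its grip bar looks the same before and after: same angle, centre shifted about 0.1 px.
- **Contact:** forces on the tool read near zero after release. While gripping they stayed below about 7 N in the readings I took.

No check failed, and handing in gives no verdict.

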